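# Clamp the grinder cup, fit the twist lid and hold it at pulse

### The job

Swing the clamp lever on the small grinder fully shut, then take the lid with the bar grip and two lugs from the steel plate and lower it fully home, lugs through the slots of the grinder's collar. Twist it clockwise about half way to the lock, until the bar points at the single raised ridge and well short of the click, to run the washed grinder on its sprung pulse switch. Finish still gripping the lid there, seated and still, with the other things on the table left where they were.

Things in the scene. Friction and masses are not known exactly. Their poses are not given: they have to be found in the camera images.
- grinder: Small electric dry grinder, fixed upright on the table, 120 mm across, 128 mm high without lid: white motor base, steel cup with a band clamp at its foot, black bayonet collar on top. Origin: centre of its underside; z up; front with lever at its own -x. The seated lid rests on the bowl rim 115 mm above this origin and turns clockwise seen from above; it locks with a click about 75 degrees on
- collar_mouth (a point): Centre of the collar's top opening, 128 mm above the grinder's origin, axes as the grinder's. Collar ring 107 mm outside; inward lip 5 mm thick, opening 81 mm, with two lug slots about 23 mm wide on the grinder's own +x and -x sides (below the lip 94 mm inside). The lid goes 13 mm down from here until seated
- pulse_mark (a point): Top of the single ridge (3 mm wide) on the collar's robot side, 49 mm from its axis; a twin lies opposite. It lies 37 degrees (0.64 rad) clockwise from the slot: the lid's pulse position, about 8 degrees to spare either way. Pairs of ridges at 73 and 80 degrees mark the lock; from about 46 degrees the lugs ride up on sprung click rollers and it gets stiffer
- pulse_ring (a joint): Angle (rad) of the sprung switch ring hidden in the collar: 0 at rest, grows as the lugs push it clockwise, which they do after about 9 degrees of free turn: lid turn from the slot direction = this + about 0.16. Pulse at 0.48, lock click near 1.15, end stop 1.2. About 0.16 N m holds it at pulse; let go, it springs the lid back
- cup_lever (a joint): Opening angle (rad) of the cup-clamp lever: 0 fully shut (lying along the band, end stop), grows as it swings out horizontally to the grinder's front, up to 1.5; starts open. Seen from above it shuts anticlockwise. Stays where left; about 2 N at its peg moves it
- lever_hinge (a point): Lever's vertical hinge axis, 76 mm above the table, at (-68, +35) mm from the grinder's axis in the grinder's frame. Shut, the lever points from here along the grinder's own -y
- lever_peg (a point): Top centre of the upright black round peg at the lever's free end: 13 mm diameter, 34 mm tall (70 to 104 mm above the table), 78 mm from the hinge
- lid: Grey plastic bayonet lid, 62 mm high, about 90 g, upright on the steel plate. Origin: centre of underside; z up. Plug 77 mm across, 26 mm high, chamfered below; at the bottom two lugs 14 mm wide, 6 mm thick along its own +x and -x, 90 mm over their ends; on top a bar grip along its x, 60 mm long, 26 mm wide, 26 to 62 mm above the origin. Fits either way round
- lid_grip (a point): Centre of the bar grip, 49 mm above the lid's underside: the place to pinch across the bar's 26 mm width; axes as the lid's
- thali: Loose shallow steel plate, 200 mm across, 16 mm high, on which the lid lies; origin centre of its underside. It may be to the left or right of the grinder
- tray: Bystander: shallow white plastic container, 170 x 180 x 28 mm, on the side opposite the plate; origin centre of underside
- plain_lid: Bystander: plain round grey lid, 84 mm diameter, 42 mm high, with a round knob and no lugs, lying in the tray; origin centre of underside
- glass_bowl: Bystander: small glass bowl, 90 mm diameter, 45 mm high; origin centre of underside
- dabba: Bystander: closed plastic container (jar), 94 mm diameter, 100 mm high; origin centre of underside
- spoon: Bystander: steel spoon 150 mm long lying in front of the grinder; origin at its middle
- bell: Bystander: brass hand bell, 68 mm diameter, 108 mm high; origin centre of underside
- diya: Bystander: small brass lamp, 80 mm diameter, 50 mm high; origin centre of underside
Mind the look-alikes: they are no part of the job. What is shaped like the lid but blue, pink or red is not meant.

How it is judged:
By the outcome, as a careful person would: the job done as asked, in the order asked, and still so for the second after the job is handed in, while the arm keeps its last pose, push and grip.
It also fails if it takes over 56 s, if anything falls off the work surface, if the arm or the gripper's body presses on something with over 40 N, if the wrist force passes 120 N, or if a joint passes its speed limit or range.

### The arm

A 6-joint arm with a two-finger parallel gripper is mounted at the origin on the work surface. World frame = base frame: x ahead of the robot, y to its left, z up, the work surface at z = 0. Lengths are in m, angles in rad, forces in N, time in s.
With the tool pointing down it reaches from about 0.35 to 0.775 m from the base axis. Payload 5.5 kg.
Tool frame: the origin (TCP) lies midway between the tips of the shut fingers; the grasp point (between the pads) lies 19 mm behind it; z points along the fingers, y is the line along which they close (so a half turn about z gives the same grasp; the last joint's range is limited). The gripper opens to 85 mm and grips with 20 to 120 N. Pads are 22 mm wide; open, the fingers measure 114 mm over their backs; the gripper's body (76 mm by 85 mm) begins 54 mm behind the grasp point. The pads swing forward as they close: fully open they stand 13 mm farther back than shut.
Start: joints at [-1.384, 0.313, 0.046, 1.304, 0, 1.431], TCP at [0.185, -0.545, 0.231] pointing down, gripper open.
Joint ranges: [-2.76, 2.76], [-0.86, 1.69], [-1.03, 1.26], [-2.2, 2.34], [-1.47, 1.5], [-3.14, 3.14]. Speed limits (rad/s): [2.57, 2.57, 3.14, 3.14, 3.14, 3.14].

### API

Orientations are given as a unit quaternion [w, x, y, z].
In Python, from workcell import env gives the robot as it stands. The module is installed in compiled form; this text tells all that it offers.
- The arm moves only by the tool servo_tool, never from a script. Its argument "increments" is a list of rows, each an object of numbers: "grip": the closure, from 0 (fully open) to 1 (shut); "x", "y", "z": the shift along the tool's x, y, z in mm; "roll": the turn about the tool's z in degrees. In form: [{"grip": .., "x": .., "y": .., "z": .., "roll": ..}, ...]. A call has 1 to 5 rows; each row shifts and turns the commanded pose from where the row before left it, along the tool's axes as they then stand; what a row does not reach is not made up. A row lasts 1/12 s, in which the tool goes at most 41.7 mm and 7.16 degrees, less where a joint would pass 70% of its speed; a pose out of reach is approached as far as the arm can. A call is refused whole if a number of a shift passes 41.7 or a number of a turn 7.16, either way. A call with a gripper value outside its range is refused whole. The fingers move at their own pace and stop on an object; "grip_force" is the grip in N (left out, the last holds). Time passes only in rows, so rows that do not move let the fingers close. It gives the time, the measured TCP pose, the force, the opening and the grip force at its end, in the units of the state.
- env.get_state(): the state, without advancing time (a new reading comes with each control period).
- env.read_camera(name): name is "scene" or "top" or "wrist"; returns the picture (384x512x3 uint8, red, green, blue); there is no depth.
- env.get_calibration(name): a dict with "vertical_fov" (degrees; the focal length in pixels is half the picture's height over the tangent of half this angle, whatever the lens; pixels are square), "cx", "cy" (the principal point, pixels), "rvec" (rotation vector, rad) and "tvec" (3), from world to camera coordinates, as OpenCV has them; the wrist camera has in their place "tool_from_camera" (4x4, takes a point from camera to tool coordinates, whose origin is the TCP and whose axes are the flange's). Camera axes: x right, y down, z forward; pixel columns grow to the right and rows downward; lengths in m; the calibration is good to about 2 mm. A picture is of the moment at which its call begins: read the wrist's pose just before it. get_calibration takes no time and is no camera call.
- env.hand_in(): hands the job in; it is judged then, once.
The state is a dict: "clock": time; "joint_pos": joint angles; "qvel": joint speeds; "tau": joint torques, N m; "tcp_pos": TCP position; "orientation": TCP orientation; "wrist_force": force on the tool from outside, world axes, zero at the start; "ft_torque": the same for the moment, N m; "finger_gap": finger opening in m; "grip_force": force on a finger pad.
Only numpy, scipy, OpenCV 4.12 (cv2) and the standard library are available. Lean on these libraries where they do the work, as an engineer would, in place of code of your own. Each camera call takes 0.05 s, during which the arm holds its last target. There are 200 camera calls.

## Working session

There is one attempt and no reset: what is moved stays moved. The work goes in short steps, Python scripts to look and compute and a tool call to move; the robot and the scene stay as the last step left them, time stands still between calls to the robot, and variables do not carry over. Pictures are saved under pics/ and viewed, at most 10 in all, crops included, and the job is handed in when it is done.

Besides the shell and the picture viewer there is one more tool, called in YAML: its name, and indented under it one key for each argument. servo_tool: Moves the arm, as the interface text tells. Its arguments: {"type":"object","properties":{"increments":{"type":"array"},"grip_force":{"type":"number"}},"required":["increments"]}

```bash
mkdir -p pics
cat > h.py <<'E'
from workcell import env
import numpy as np, cv2
from scipy.spatial.transform import Rotation as R
def K(c):
    f=192/np.tan(np.radians(c["vertical_fov"])/2); return np.array([[f,0,c["cx"]],[0,f,c["cy"]],[0,0,1]])
def ext(name,st=None):
    c=env.get_calibration(name)
    if name=="wrist":
        T=np.eye(4);q=st["orientation"];T[:3,:3]=R.from_quat([*q[1:],q[0]]).as_matrix();T[:3,3]=st["tcp_pos"]
        M=np.linalg.inv(T@np.array(c["tool_from_camera"]));return K(c),M[:3,:3],M[:3,3]
    return K(c),cv2.Rodrigues(np.array(c["rvec"],float))[0],np.array(c["tvec"],float).ravel()
def back(e,uv,z):
    k,r,t=e;uv=np.atleast_2d(uv).astype(float);d=(r.T@np.linalg.inv(k)@np.c_[uv,np.ones(len(uv))].T).T
    o=-r.T@t;return o+d*((z-o[2])/d[:,2])[:,None]
def proj(e,p):
    k,r,t=e;q=(k@(r@np.atleast_2d(p).T+t[:,None])).T;return q[:,:2]/q[:,2:]
def shot(name,fn):
    st=env.get_state();im=env.read_camera(name);cv2.imwrite("pics/"+fn,im[:,:,::-1]);return im,ext(name,st)
E
python3 - <<'E'
from h import *
a,_=shot("top","top0.png");b,_=shot("scene","scene0.png")
cv2.imwrite("pics/a.png",cv2.resize(a[:,:,::-1],(800,600),interpolation=cv2.INTER_CUBIC))
for n in("top","scene","wrist"):print(n,env.get_calibration(n))
s=env.get_state();print(s)
E
```

```text
top {'vertical_fov': 49.9790766685705, 'cx': 252.00299708116168, 'cy': 191.2417950628297, 'rvec': array([ 2.15128205, -2.20163033,  0.11822268]), 'tvec': array([-0.06986639,  0.56533443,  1.34671261])}
scene {'vertical_fov': 53.572000623689235, 'cx': 256.278567452485, 'cy': 194.17153675100192, 'rvec': array([ 1.55058079,  2.07063633, -0.81620992]), 'tvec': array([ 0.21351504, -0.30479499,  1.55603724])}
wrist {'vertical_fov': 63.91758332095117, 'cx': 253.4406297106635, 'cy': 194.85733067686428, 'tool_from_camera': array([[-7.05331531e-05, -9.44957316e-01, -3.27193622e-01,
         8.55478955e-02],
       [ 9.99999945e-01, -1.73092021e-04,  2.84331404e-04,
         1.01159553e-05],
       [-3.25315645e-04, -3.27193584e-01,  9.44957276e-01,
        -1.42524448e-01],
       [ 0.00000000e+00,  0.00000000e+00,  0.00000000e+00,
         1.00000000e+00]])}
{'clock': 0.1, 'joint_pos': array([-1.38358681e+00,  3.13903079e-01,  4.50590878e-02,  1.30359454e+00,
        9.15545254e-07,  1.43121713e+00]), 'qvel': array([ 7.33250605e-04, -7.17605322e-04,  2.31780080e-03,  2.81044563e-04,
       -2.84211771e-03,  5.61290937e-05]), 'tau': array([ 2.28480661e-03, -4.81725097e+01,  2.99244672e+01,  1.27526021e-02,
       -1.29888053e-04,  3.47330356e-06]), 'tcp_pos': array([ 0.18449125, -0.54410369,  0.23049698]), 'orientation': array([-8.20880840e-04,  9.86680482e-01,  1.62668230e-01, -1.90952055e-05]), 'wrist_force': array([ 0.05271657,  0.44736678, -0.3196674 ]), 'ft_torque': array([0.0288784 , 0.00281959, 0.03133764]), 'grip_force': 0.0, 'finger_gap': 0.08534779492883078}
```

View pics/a.png

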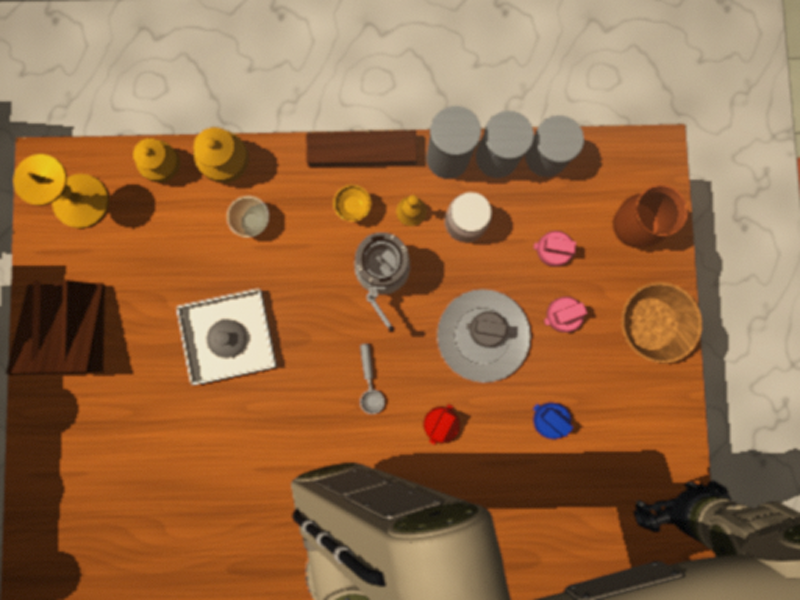

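View pics/scene0.png

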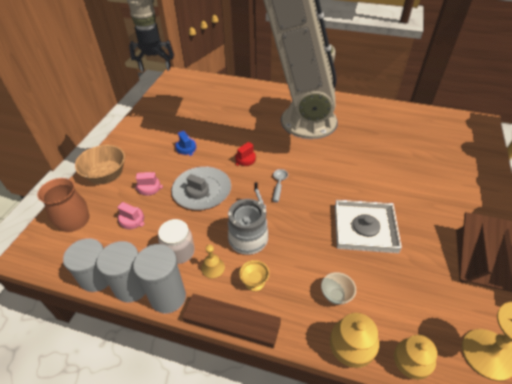

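The top view (800x600 scale) shows the grinder at (383,262), with its lever running from (372,295) to the peg at (390,327). Things that could be taken for the lid: grey lid on the steel plate (490,328), plain lid in the tray (227,338), red (441,425), blue (553,420), pink (557,249) and (566,315). I choose the grey one on the plate, because it has a bar grip and lugs. A close crop will check that.

Run:
```python
from h import *
im=cv2.imread("pics/top0.png");e=ext("top")
# crop x 215..345, y 140..250, scale 6
c=cv2.resize(im[140:240,215:348],(798,600),interpolation=cv2.INTER_CUBIC);cv2.imwrite("pics/c.png",c)
s=1.5625
print("grinder rim",back(e,np.array([383,258])/s,.128),"peg",back(e,np.array([390,327])/s,.104),"hinge",back(e,np.array([372,295])/s,.076))
print("lid",back(e,np.array([490,326])/s,.07),"plate",back(e,np.array([484,336])/s,.012))
```

```text
grinder rim [[ 0.63593351 -0.06221826  0.128     ]] peg [[ 0.4994514  -0.07311497  0.104     ]] hinge [[ 0.56778974 -0.03769237  0.076     ]]
lid [[ 0.49858134 -0.27974988  0.07      ]] plate [[ 0.48036773 -0.2753408   0.012     ]]
```

View pics/c.png

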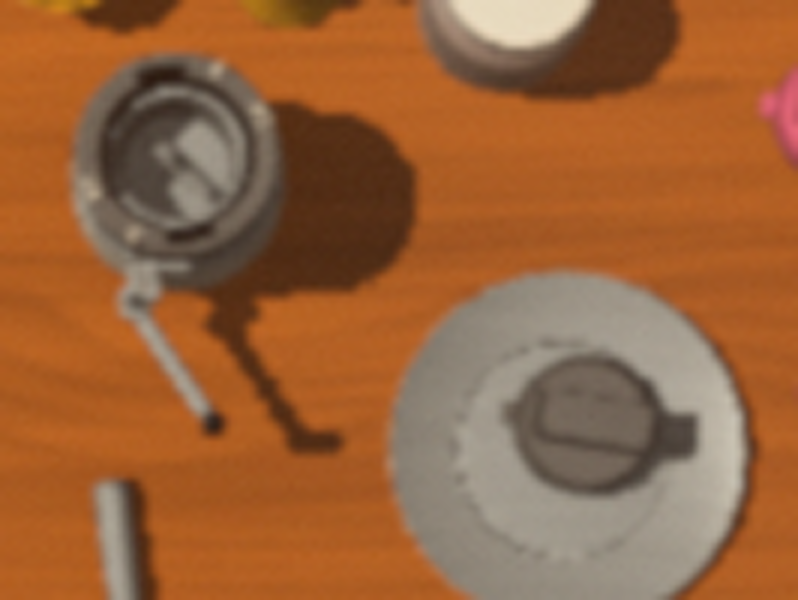

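The crop shows the collar centre at (177,153), its slots at (162,73) and (190,234), and the single ridge at (133,232). The peg top is at (213,420) and the hinge at (135,298). The lid is at (590,425), grey with a bar and a lug at (510,412), so the choice is right.

```bash
cat >> h.py <<'E'
def tool_delta(st,p):
    q=st["orientation"];return R.from_quat([*q[1:],q[0]]).inv().apply(np.array(p)-st["tcp_pos"])*1000
E
python3 - <<'E'
from h import *
e=ext("top");s=env.get_state()
f=lambda u,v,z:back(e,[215+(u+.5)/6-.5,140+(v+.5)/6-.5],z)[0]
c=f(177,153,.128);a=f(162,73,.128);b=f(190,234,.128);p=f(213,420,.104);h=f(135,298,.080);r=f(133,232,.128)
print(c,"front",np.degrees(np.arctan2(*(b-a)[[1,0]])),"mid",(a+b)/2,"peg",p,"hinge",h, np.hypot(*(p-h)[:2]),"ridge",np.degrees(np.arctan2(*(r-c)[[1,0]])))
th=np.radians(np.degrees(np.arctan2(*(b-a)[[1,0]]))+180);Rz=R.from_euler('z',th).as_matrix()
hh=c+Rz@[-.068,.035,0];print("hinge pred",hh,"lever dir",np.degrees(np.arctan2(*(p-hh)[[1,0]])))
l=f(590,425,.04);print("lid",l)
print("delta to", tool_delta(s,[p[0]-0.0,p[1]+.05,.2]))
E
```

```text
[ 0.63611983 -0.05899603  0.128     ] front -171.4852835467525 mid [ 0.63600268 -0.0584519   0.128     ] peg [ 0.49846438 -0.0746092   0.104     ] hinge [ 0.56599199 -0.03455129  0.08      ] 0.07851505466840225 ridge 149.9054902632716
hinge pred [ 0.56368712 -0.03445012  0.128     ] lever dir -148.37847248618948
lid [ 0.49432819 -0.28210006  0.04      ]
delta to [ 464.10945752 -391.1652106    31.23955987]
```

servo_tool:
  increments:
    - {"grip":1,"x":29.7,"y":-26.7,"z":0}
    - {"grip":1,"x":29.7,"y":-26.7,"z":0}
    - {"grip":1,"x":29.7,"y":-26.7,"z":0}
    - {"grip":1,"x":29.7,"y":-26.7,"z":0}
    - {"grip":1,"x":29.7,"y":-26.7,"z":0}
  grip_force: 40

```text
invalid input at $.increments[0]: expected keys grip, x, y, z, roll
```

servo_tool:
  increments:
    - {"grip":1,"x":29.7,"y":-26.7,"z":0}
    - {"grip":1,"x":29.7,"y":-26.7,"z":0}
    - {"grip":1,"x":29.7,"y":-26.7,"z":0}
    - {"grip":1,"x":29.7,"y":-26.7,"z":0}
    - {"grip":1,"x":29.7,"y":-26.7,"z":0}

```text
invalid input at $.increments[0]: expected keys grip, x, y, z, roll
```

servo_tool:
  increments:
    - {"grip":1,"x":29.7,"y":-26.7,"z":5}
    - {"grip":1,"x":29.7,"y":-26.7,"z":5}
    - {"grip":1,"x":29.7,"y":-26.7,"z":5}
    - {"grip":1,"x":29.7,"y":-26.7,"z":5}
    - {"grip":1,"roll":-7}

```text
invalid input at $.increments[0]: expected keys grip, x, y, z, roll
```

servo_tool:
  increments:
    - {"grip":1,"roll":-7}
    - {"grip":1,"roll":-7}
    - {"grip":1,"roll":-7}
    - {"grip":1,"roll":-7}
    - {"grip":1,"roll":-7}

```text
invalid input at $.increments[0]: expected keys grip, x, y, z, roll
```

servo_tool:
  increments:
    - {"grip":1,"roll":-4}
    - {"grip":1}
    - {"grip":1}

```text
invalid input at $.increments[0]: expected keys grip, x, y, z, roll
```

Run:
```python
from h import *
a,e=shot("wrist","w1.png");s=env.get_state();print(s["tcp_pos"],s["joint_pos"],s["finger_gap"])
q=s["orientation"];print(R.from_quat([*q[1:],q[0]]).as_matrix()[:,0])
print(proj(e,[[.4985,-.0746,.104],[.564,-.0345,.08],[.636,-.0585,.128]]))
cv2.imwrite("pics/w1b.png",cv2.resize(a[:,:,::-1],(800,600)))
```

```text
[ 0.18452135 -0.5441757   0.23059349] [-1.38356818e+00  3.13855430e-01  4.52287804e-02  1.30360907e+00
  1.94619636e-05  1.43120854e+00] 0.08535927769897617
[9.47069352e-01 3.21028961e-01 2.19542245e-04]
[[ -523.77990875  -778.99876197]
 [ -572.91646519  -972.1451363 ]
 [-1148.39612397 -2257.11212632]]
```

View pics/w1b.png

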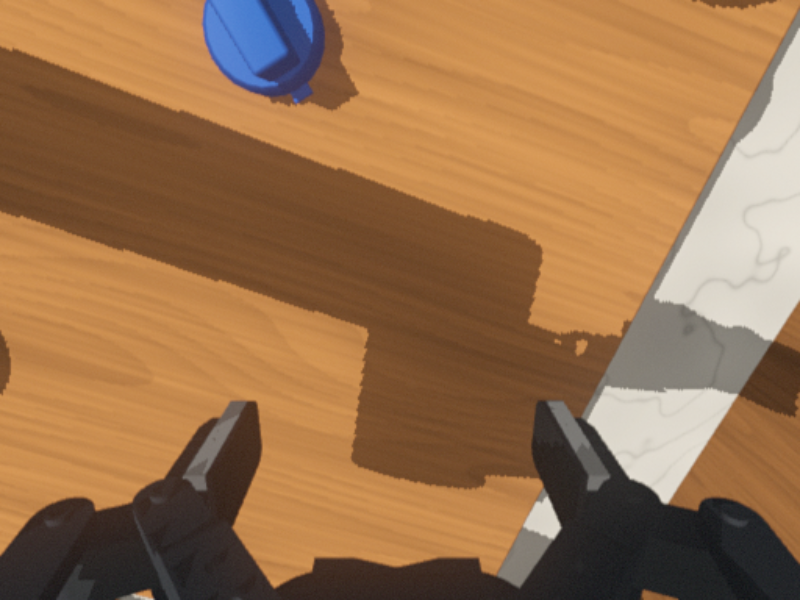

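All five keys are required in each row, so nothing moved. This wrist view only shows the blue look-alike at (265,40) and the open fingers.

servo_tool:
  increments:
    - {"grip":1,"x":29.7,"y":-26.7,"z":0,"roll":0}
    - {"grip":1,"x":29.7,"y":-26.7,"z":0,"roll":0}
    - {"grip":1,"x":29.7,"y":-26.7,"z":0,"roll":0}
    - {"grip":1,"x":29.7,"y":-26.7,"z":0,"roll":0}
    - {"grip":1,"x":29.7,"y":-26.7,"z":0,"roll":0}
  grip_force: 40

```text
clock: 0.57
tcp_pos: [0.2827, -0.3687, 0.2309]
orientation: [-0.0, 0.987, 0.162, -0.0]
wrist_force: [0.7, -0.3, 0.5]
finger_gap: 0.0256
grip_force: 0.0
```

servo_tool:
  increments:
    - {"grip":1,"x":29.7,"y":-26.7,"z":0,"roll":0}
    - {"grip":1,"x":29.7,"y":-26.7,"z":0,"roll":0}
    - {"grip":1,"x":29.7,"y":-26.7,"z":0,"roll":0}
    - {"grip":1,"x":29.7,"y":-26.7,"z":0,"roll":0}
    - {"grip":1,"x":29.7,"y":-26.7,"z":0,"roll":0}

```text
clock: 0.98
tcp_pos: [0.3805, -0.1945, 0.2313]
orientation: [0.0, 0.987, 0.162, 0.0]
wrist_force: [0.2, -1.0, -0.3]
finger_gap: -0.0
grip_force: 0.0
```

servo_tool:
  increments:
    - {"grip":1,"x":29.7,"y":-26.7,"z":5,"roll":0}
    - {"grip":1,"x":29.7,"y":-26.7,"z":5,"roll":0}
    - {"grip":1,"x":29.7,"y":-26.7,"z":5,"roll":0}
    - {"grip":1,"x":29.7,"y":-26.7,"z":5,"roll":0}
    - {"grip":1,"x":0,"y":0,"z":0,"roll":-7}

```text
clock: 1.4
tcp_pos: [0.4601, -0.0513, 0.2102]
orientation: [-0.001, 0.974, 0.225, 0.0]
wrist_force: [-0.5, -1.4, -0.2]
finger_gap: 0.0001
grip_force: 0.0
```

servo_tool:
  increments:
    - {"grip":1,"x":0,"y":0,"z":0,"roll":-7}
    - {"grip":1,"x":0,"y":0,"z":0,"roll":-7}
    - {"grip":1,"x":0,"y":0,"z":0,"roll":-7}
    - {"grip":1,"x":0,"y":0,"z":0,"roll":-7}
    - {"grip":1,"x":0,"y":0,"z":0,"roll":-7}

```text
clock: 1.82
tcp_pos: [0.4582, -0.0569, 0.211]
orientation: [-0.0, 0.861, 0.508, -0.0]
wrist_force: [-0.8, -0.3, -0.5]
finger_gap: -0.0001
grip_force: 0.0
```

servo_tool:
  increments:
    - {"grip":1,"x":0,"y":0,"z":0,"roll":-4}
    - {"grip":1,"x":0,"y":0,"z":0,"roll":0}

```text
clock: 1.98
tcp_pos: [0.4582, -0.057, 0.211]
orientation: [-0.0, 0.844, 0.536, -0.0]
wrist_force: [0.0, -0.1, -0.6]
finger_gap: 0.0001
grip_force: 0.0
```

Run:
```python
from h import *
a,e=shot("wrist","w2.png");s=env.get_state();print(s["tcp_pos"],s["joint_pos"],s["finger_gap"])
q=s["orientation"];print(R.from_quat([*q[1:],q[0]]).as_matrix()[:,0])
print(proj(e,[[.4985,-.0746,.104],[.564,-.0345,.08],[.636,-.0585,.128]])*1.5625)
cv2.imwrite("pics/w2b.png",cv2.resize(a[:,:,::-1],(800,600)))
```

```text
[ 0.45817908 -0.05706297  0.21106697] [-2.97978809e-01  1.02943413e-01 -2.69406180e-01  1.19891779e+00
 -1.06975018e-04  1.71555131e+00] 0.00026928977310339513
[ 4.28411213e-01  9.03583866e-01 -1.73806402e-04]
[[474.90989875 300.06900238]
 [551.019871   175.81006505]
 [752.80445409 163.36206378]]
```

View pics/w2b.png

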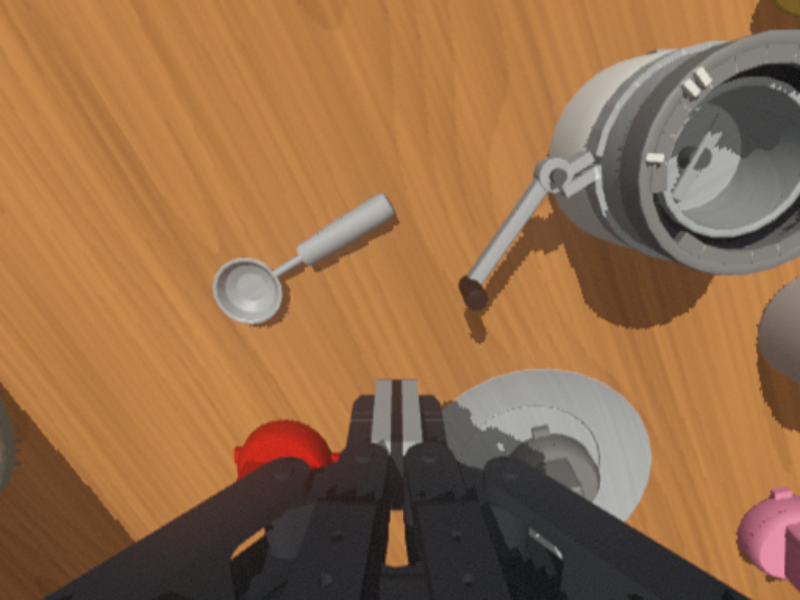

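The peg is at (475,297) and the hinge at (553,175), matching the predictions within 3 px. The fingers are shut and aligned beside the peg. I'll go down and push along the arc.

servo_tool:
  increments:
    - {"grip":1,"x":0,"y":0,"z":41,"roll":0}
    - {"grip":1,"x":0,"y":0,"z":41,"roll":0}
    - {"grip":1,"x":0,"y":0,"z":40,"roll":0}
    - {"grip":1,"x":1,"y":10,"z":0,"roll":0}
    - {"grip":1,"x":0,"y":10,"z":0,"roll":0}

```text
clock: 2.45
tcp_pos: [0.4748, -0.064, 0.0878]
orientation: [-0.002, 0.845, 0.535, -0.002]
wrist_force: [0.2, 0.1, 0.9]
finger_gap: 0.0001
grip_force: 0.0
```

servo_tool:
  increments:
    - {"grip":1,"x":0,"y":7,"z":0,"roll":0}
    - {"grip":1,"x":-5,"y":10,"z":0,"roll":0}
    - {"grip":1,"x":-4.5,"y":10.5,"z":0,"roll":0}
    - {"grip":1,"x":-2,"y":11,"z":0,"roll":0}
    - {"grip":1,"x":-1,"y":11,"z":0,"roll":0}

```text
clock: 2.87
tcp_pos: [0.5189, -0.0989, 0.0912]
orientation: [0.001, 0.845, 0.535, 0.001]
wrist_force: [-1.7, 1.5, 1.6]
finger_gap: -0.0003
grip_force: 1.0
```

servo_tool:
  increments:
    - {"grip":1,"x":1,"y":11,"z":0,"roll":0}
    - {"grip":1,"x":2.5,"y":11,"z":0,"roll":0}
    - {"grip":1,"x":4.5,"y":10,"z":0,"roll":0}
    - {"grip":1,"x":3,"y":5,"z":0,"roll":0}
    - {"grip":1,"x":0,"y":0,"z":0,"roll":0}

```text
clock: 3.28
tcp_pos: [0.5562, -0.1039, 0.0901]
orientation: [0.001, 0.845, 0.535, 0.001]
wrist_force: [0.6, 0.3, -0.0]
finger_gap: 0.0001
grip_force: 0.0
```

Run:
```python
from h import *
a,e=shot("wrist","w3.png");s=env.get_state();print(s["tcp_pos"],s["wrist_force"])
H=np.array([.5645,-.0345,.104]);al=np.radians(-81.5);print(tool_delta(s,[H[0]+.078*np.cos(al),H[1]+.078*np.sin(al),.088]))
cv2.imwrite("pics/w3b.png",cv2.resize(a[:,:,::-1],(800,600)))
```

```text
[ 0.55595077 -0.10367268  0.08995245] [ 0.23874232  0.3457791  -0.27062854]
[ 1.36901847 21.55498091  1.99783232]
```

View pics/w3b.png

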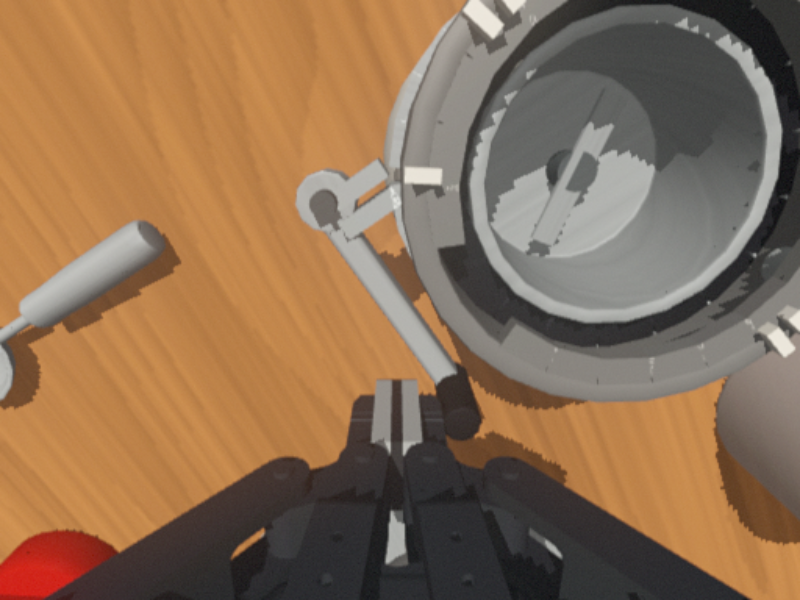

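The lever is nearly shut, with the peg at (460,415) against the finger. I'll push on to the end stop while watching the force.

servo_tool:
  increments:
    - {"grip":1,"x":1.5,"y":3,"z":0,"roll":0}
    - {"grip":1,"x":1.5,"y":3,"z":0,"roll":0}
    - {"grip":1,"x":0,"y":0,"z":0,"roll":0}

```text
clock: 3.58
tcp_pos: [0.5581, -0.1022, 0.0889]
orientation: [-0.002, 0.845, 0.535, -0.002]
wrist_force: [-9.4, 1.0, 4.3]
finger_gap: 0.0
grip_force: 4.3
```

servo_tool:
  increments:
    - {"grip":1,"x":1.5,"y":2.5,"z":0,"roll":0}
    - {"grip":1,"x":0,"y":0,"z":0,"roll":0}

```text
clock: 3.75
tcp_pos: [0.5587, -0.1015, 0.0885]
orientation: [-0.003, 0.845, 0.535, -0.004]
wrist_force: [-13.7, 1.1, 7.0]
finger_gap: 0.0
grip_force: 6.8
```

servo_tool:
  increments:
    - {"grip":1,"x":0,"y":-20,"z":0,"roll":0}
    - {"grip":1,"x":0,"y":-20,"z":-30,"roll":0}
    - {"grip":0,"x":0,"y":0,"z":-40,"roll":0}
    - {"grip":0,"x":-5,"y":0,"z":-40,"roll":0}
    - {"grip":0,"x":0,"y":40,"z":0,"roll":0}

```text
clock: 4.17
tcp_pos: [0.5612, -0.1058, 0.21]
orientation: [0.004, 0.844, 0.536, 0.004]
wrist_force: [1.9, -0.5, 2.6]
finger_gap: 0.0356
grip_force: 0.0
```

servo_tool:
  increments:
    - {"grip":0,"x":0,"y":40,"z":0,"roll":0}
    - {"grip":0,"x":0,"y":0,"z":0,"roll":0}
    - {"grip":0,"x":0,"y":0,"z":0,"roll":0}

```text
clock: 4.42
tcp_pos: [0.5996, -0.1251, 0.1982]
orientation: [-0.0, 0.845, 0.535, 0.0]
wrist_force: [-1.1, 0.2, -0.5]
finger_gap: 0.0725
grip_force: 0.0
```

Run:
```python
from h import *
a,e=shot("wrist","w4.png");s=env.get_state();print(s["tcp_pos"],s["qvel"].max())
C=np.array([.636,-.0585,0]);Rz=R.from_euler('z',8.5,degrees=True)
P=C+Rz.apply([[-.068,.035,.08],[-.068,-.043,.104],[-.0535,0,.128],[.0535,0,.128],[-.049*np.cos(.64),.049*np.sin(.64),.130],[.049*np.cos(.64),-.049*np.sin(.64),.130],[0,0,.128]])
p=proj(e,P)*1.5625;print(p.round(0))
b=cv2.resize(a[:,:,::-1],(800,600))
for q in p:cv2.drawMarker(b,(int(q[0]),int(q[1])),(0,0,255),1,14,1)
cv2.imwrite("pics/w4b.png",b)
```

```text
[ 0.59822297 -0.1243143   0.19841558] 0.008022687943332944
[[258. 175.]
 [340. 306.]
 [304. 231.]
 [515.  85.]
 [288. 156.]
 [520. 168.]
 [404. 161.]]
```

View pics/w4b.png

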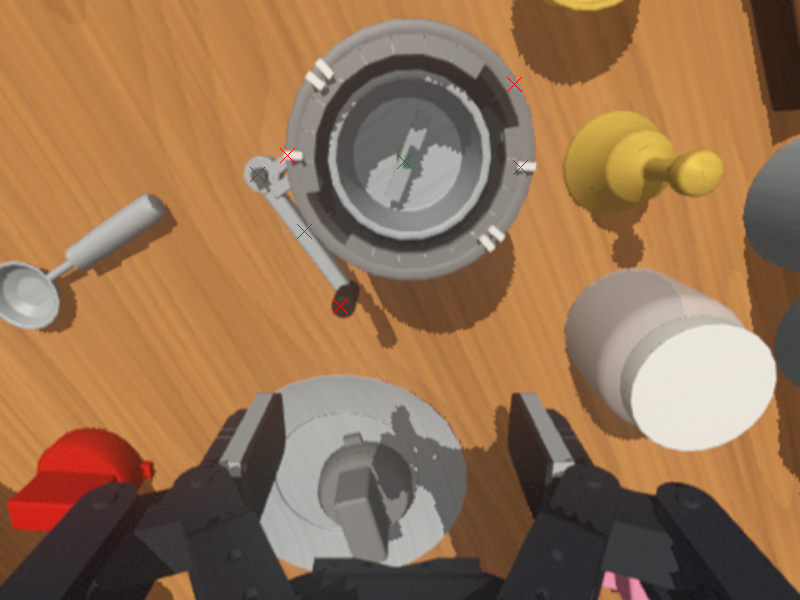

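The lever now lies on its predicted shut position (hinge (259,172), peg (343,300)). The ridges show at (291,156), (527,166), (314,77), (325,70), (485,240) and (496,236). I'll fit the collar from these and go over the lid.

servo_tool:
  increments:
    - {"grip":0,"x":-37.4,"y":-5.3,"z":5.6,"roll":0}
    - {"grip":0,"x":-37.4,"y":-5.3,"z":5.6,"roll":0}
    - {"grip":0,"x":-37.4,"y":-5.3,"z":5.6,"roll":0}
    - {"grip":0,"x":-37.4,"y":-5.3,"z":5.6,"roll":0}
    - {"grip":0,"x":-37.4,"y":-5.3,"z":5.6,"roll":0}

```text
clock: 4.88
tcp_pos: [0.4924, -0.2818, 0.1717]
orientation: [0.0, 0.844, 0.536, 0.0]
wrist_force: [0.2, -0.1, -1.0]
finger_gap: 0.0857
grip_force: 0.0
```

servo_tool:
  increments:
    - {"grip":0,"x":0,"y":0,"z":0,"roll":-7}
    - {"grip":0,"x":0,"y":0,"z":0,"roll":-7}
    - {"grip":0,"x":0,"y":0,"z":0,"roll":-2}
    - {"grip":0,"x":0,"y":0,"z":0,"roll":0}
    - {"grip":0,"x":0,"y":0,"z":0,"roll":0}

```text
clock: 5.3
tcp_pos: [0.4936, -0.2812, 0.1718]
orientation: [0.0, 0.762, 0.647, 0.0]
wrist_force: [0.0, -0.6, 0.2]
finger_gap: 0.0853
grip_force: 0.0
```

Run:
```python
from h import *
from scipy.optimize import least_squares
# collar fit with w4 pose (recorded)
st={"tcp_pos":np.array([.59822297,-.1243143,.19841558]),"orientation":[0,.845,.535,0]}
e4=ext("wrist",st)
uv=np.array([[291,156],[527,166],[314,77],[325,70],[485,240],[496,236]])/1.5625
ang=np.radians(np.array([180-37,-37,180-73,180-80,-73,-80]))
def pts(v):return np.c_[v[0]+v[3]*np.cos(ang+v[2]),v[1]+v[3]*np.sin(ang+v[2]),np.full(6,.1295)]
r=least_squares(lambda v:(np.r_[(proj(e4,pts(v))-uv[[0,1,2,3,4,5]]).ravel(),(v[3]-.049)*2000]),[.636,-.0585,.148,.049])
print("alt assign",r.x,np.degrees(r.x[2]),r.fun.round(1))
a,e=shot("wrist","w5.png");s=env.get_state();print(s["tcp_pos"],s["orientation"])
p=proj(e,[[.494,-.282,.016+.0],[.494,-.282,.075]])*1.5625;print(p)
cv2.imwrite("pics/w5b.png",cv2.resize(a[:,:,::-1],(800,600)))
```

```text
alt assign [ 0.63675079 -0.05850878  0.15573945  0.04923915] 8.92321339920236 [ 0.9 -0.9 -0.8  0.2  0.2  2.  -0.7 -1.3  6.8 -4.4 -6.5  4.5  0.5]
[ 0.49387786 -0.28125828  0.17176848] [2.10427866e-04 7.62231153e-01 6.47304890e-01 7.42816745e-05]
[[395.09229747 278.41713871]
 [395.00323751 309.29737626]]
```

View pics/w5b.png

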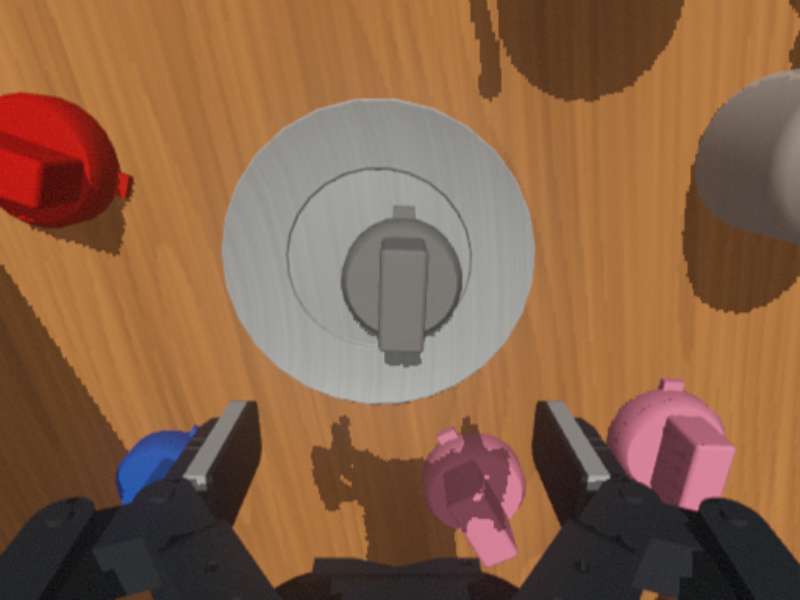

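The lid's bar top has corners (382,250), (427,250), (423,352) and (379,350), with its lug at (403,211). It is nearly aligned with the tool. I'll refit the collar (the right-hand pair was swapped) and compute the offset to the lid.

Run:
```python
from h import *
from scipy.optimize import least_squares
st={"tcp_pos":np.array([.59822297,-.1243143,.19841558]),"orientation":[0,.845,.535,0]}
e4=ext("wrist",st)
uv=np.array([[291,156],[527,166],[314,77],[325,70],[496,236],[485,240]])/1.5625
ang=np.radians(np.array([180-37,-37,180-73,180-80,-73,-80]))
def pts(v):return np.c_[v[0]+v[3]*np.cos(ang+v[2]),v[1]+v[3]*np.sin(ang+v[2]),np.full(6,.1295)]
r=least_squares(lambda v:(np.r_[(proj(e4,pts(v))-uv).ravel(),(v[3]-.049)*2000]),[.636,-.0585,.148,.049])
print(r.x,np.degrees(r.x[2]),r.fun.round(1))
s=env.get_state();e=ext("wrist",s)
for z in(.062,.065,.07):
    w=back(e,np.array([[382,250],[427,250],[423,352],[379,350]])/1.5625,z);c=w.mean(0);d=(w[0]+w[1]-w[2]-w[3])[:2]/2
    print(z,c,np.hypot(*d),np.linalg.norm(w[0]-w[1]),np.degrees(np.arctan2(d[1],d[0])),tool_delta(s,c))
q=s["orientation"];print(np.degrees(2*np.arctan2(q[2],q[1])))
```

```text
[ 0.63675866 -0.05851707  0.15519622  0.04930436] 8.892088167816498 [ 0.9 -1.  -0.7  0.2  0.2  1.9 -0.7 -1.5 -0.2 -1.8  0.6  2.   0.6]
0.062 [ 0.49836547 -0.28326453  0.062     ] 0.05913469349191726 0.02404569395753603 79.06551060354766 [ -1.23532583   4.70756704 109.77065334]
0.065 [ 0.49848514 -0.28224406  0.065     ] 0.05843148952964298 0.023759753061116454 79.06551060354771 [ -0.20941947   4.66159937 106.77047056]
0.07 [ 0.49868459 -0.28054326  0.07      ] 0.057259482925852374 0.023283184900417156 79.06551060354765 [  1.50042448   4.5849866  101.77016595]
80.67742034294749
```

servo_tool:
  increments:
    - {"grip":0,"x":-1,"y":4.7,"z":30,"roll":1.6}
    - {"grip":0,"x":0,"y":0,"z":40,"roll":0}
    - {"grip":0,"x":0,"y":0,"z":40,"roll":0}
    - {"grip":0,"x":0,"y":0,"z":20,"roll":0}
    - {"grip":0,"x":0,"y":0,"z":8,"roll":0}
  grip_force: 70

```text
clock: 5.77
tcp_pos: [0.4962, -0.2812, 0.0295]
orientation: [-0.003, 0.771, 0.637, -0.001]
wrist_force: [-0.7, 0.4, 0.8]
finger_gap: 0.0852
grip_force: 0.0
```

servo_tool:
  increments:
    - {"grip":1,"x":0,"y":0,"z":1,"roll":0}
    - {"grip":1,"x":0,"y":0,"z":0,"roll":0}
    - {"grip":1,"x":0,"y":0,"z":0,"roll":0}
    - {"grip":1,"x":0,"y":0,"z":0,"roll":0}
    - {"grip":1,"x":0,"y":0,"z":0,"roll":0}

```text
clock: 6.18
tcp_pos: [0.4998, -0.2845, 0.0341]
orientation: [0.002, 0.771, 0.637, 0.0]
wrist_force: [1.4, 0.1, 19.1]
finger_gap: 0.0253
grip_force: 17.4
```

servo_tool:
  increments:
    - {"grip":1,"x":0,"y":0,"z":0,"roll":0}
    - {"grip":1,"x":0,"y":0,"z":0,"roll":0}
    - {"grip":1,"x":0,"y":0,"z":0,"roll":0}

```text
clock: 6.43
tcp_pos: [0.5002, -0.2848, 0.0343]
orientation: [0.002, 0.771, 0.637, 0.0]
wrist_force: [-0.1, -0.4, 6.7]
finger_gap: 0.0253
grip_force: 70.2
```

The lid is gripped. I'll lift it, carry it over and rotate.

servo_tool:
  increments:
    - {"grip":1,"x":0,"y":0,"z":-15,"roll":0}
    - {"grip":1,"x":0,"y":0,"z":-40,"roll":0}
    - {"grip":1,"x":0,"y":0,"z":-40,"roll":0}
    - {"grip":1,"x":0,"y":0,"z":-40,"roll":0}
    - {"grip":1,"x":0,"y":0,"z":-40,"roll":0}

```text
clock: 6.85
tcp_pos: [0.4983, -0.2834, 0.2094]
orientation: [0.0, 0.771, 0.637, 0.0]
wrist_force: [0.6, -0.3, -0.3]
finger_gap: 0.025
grip_force: 69.1
```

servo_tool:
  increments:
    - {"grip":1,"x":35.5,"y":13.1,"z":0,"roll":0}
    - {"grip":1,"x":35.5,"y":13.1,"z":0,"roll":0}
    - {"grip":1,"x":35.5,"y":13.1,"z":0,"roll":0}
    - {"grip":1,"x":35.5,"y":13.1,"z":0,"roll":0}
    - {"grip":1,"x":35.5,"y":13.1,"z":0,"roll":0}

```text
clock: 7.27
tcp_pos: [0.5972, -0.1203, 0.2079]
orientation: [0.0, 0.771, 0.637, 0.0]
wrist_force: [1.2, -0.4, -0.2]
finger_gap: 0.0249
grip_force: 69.2
```

servo_tool:
  increments:
    - {"grip":1,"x":35.5,"y":13.1,"z":0,"roll":0}
    - {"grip":1,"x":35.5,"y":13.1,"z":0,"roll":0}
    - {"grip":1,"x":0,"y":0,"z":0,"roll":-7}
    - {"grip":1,"x":0,"y":0,"z":0,"roll":-7}
    - {"grip":1,"x":0,"y":0,"z":0,"roll":-7}

```text
clock: 7.68
tcp_pos: [0.6359, -0.0557, 0.2071]
orientation: [-0.0, 0.639, 0.769, -0.0]
wrist_force: [0.8, 0.1, -0.5]
finger_gap: 0.0248
grip_force: 69.2
```

servo_tool:
  increments:
    - {"grip":1,"x":0,"y":0,"z":0,"roll":-7}
    - {"grip":1,"x":0,"y":0,"z":0,"roll":-7}
    - {"grip":1,"x":0,"y":0,"z":0,"roll":-7}
    - {"grip":1,"x":0,"y":0,"z":0,"roll":-7}
    - {"grip":1,"x":0,"y":0,"z":0,"roll":-7}

```text
clock: 8.1
tcp_pos: [0.6356, -0.057, 0.2074]
orientation: [-0.0, 0.379, 0.925, -0.0]
wrist_force: [-0.0, 0.0, -1.1]
finger_gap: 0.0252
grip_force: 69.2
```

servo_tool:
  increments:
    - {"grip":1,"x":0,"y":0,"z":0,"roll":-7}
    - {"grip":1,"x":0,"y":0,"z":0,"roll":-7}
    - {"grip":1,"x":0,"y":0,"z":0,"roll":-7}
    - {"grip":1,"x":0,"y":0,"z":0,"roll":-7}
    - {"grip":1,"x":0,"y":0,"z":0,"roll":-7}

```text
clock: 8.52
tcp_pos: [0.6356, -0.057, 0.2075]
orientation: [0.0, 0.083, 0.997, -0.0]
wrist_force: [0.5, -0.4, -0.8]
finger_gap: 0.0253
grip_force: 69.2
```

servo_tool:
  increments:
    - {"grip":1,"x":0,"y":0,"z":0,"roll":-7}
    - {"grip":1,"x":0,"y":0,"z":0,"roll":-7}
    - {"grip":1,"x":0,"y":0,"z":0,"roll":-4.8}
    - {"grip":1,"x":0,"y":0,"z":0,"roll":0}
    - {"grip":1,"x":0,"y":0,"z":0,"roll":0}

```text
clock: 8.93
tcp_pos: [0.6356, -0.057, 0.2074]
orientation: [-0.0, -0.077, 0.997, -0.0]
wrist_force: [-0.5, -0.2, -1.6]
finger_gap: 0.0251
grip_force: 69.2
```

Run:
```python
from h import *
a,e=shot("wrist","w6.png");s=env.get_state();q=s["orientation"]
print(s["tcp_pos"],np.degrees(2*np.arctan2(q[2],q[1])),s["joint_pos"],s["finger_gap"],s["ft_torque"],s["wrist_force"])
print("delta",tool_delta(s,[.6367,-.0585,.147]))
rm=R.from_quat([*q[1:],q[0]]).as_matrix()
z=s["tcp_pos"][2]
# expected bar top far corners & lug, lid origin offset 32mm below TCP
L=np.array([[.03,.013,.062],[.03,-.013,.062],[.045,.007,.006],[.045,-.007,.006],[.0385,0,.026]])
B=s["tcp_pos"]+np.c_[L[:,0],L[:,1],.032-L[:,2]]@rm.T
pL=proj(e,B)*1.5625
C=np.array([.6367,-.0585,0]);Rz=R.from_euler('z',8.9,degrees=True)
P=C+Rz.apply([[-.047,.0115,.128],[-.047,-.0115,.128],[-.0405,0,.128],[-.049*np.cos(.64),.049*np.sin(.64),.130]])
p=proj(e,P)*1.5625;print(pL.round(),p.round())
b=cv2.resize(a[:,:,::-1],(800,600))
for qq in p:cv2.drawMarker(b,(int(qq[0]),int(qq[1])),(0,0,255),1,12,1)
for qq in pL:cv2.drawMarker(b,(int(qq[0]),int(qq[1])),(0,255,0),1,12,1)
cv2.imwrite("pics/w6b.png",b)
```

```text
[ 0.63563299 -0.05698829  0.20737685] 188.78137018269643 [-2.15070029e-01  4.45247174e-01  1.81518775e-01  1.30705045e+00
 -7.06673130e-05 -3.68333853e-01] 0.02496930053838803 [-0.03515782 -0.03473002  0.00706615] [-0.45286908  0.44555437 -1.68020407]
delta [-0.82426746 -1.6525193  60.37696265]
[[446. 358.]
 [345. 358.]
 [415. 252.]
 [376. 252.]
 [396. 286.]] [[417. 223.]
 [367. 223.]
 [392. 237.]
 [455. 241.]]
```

View pics/w6b.png

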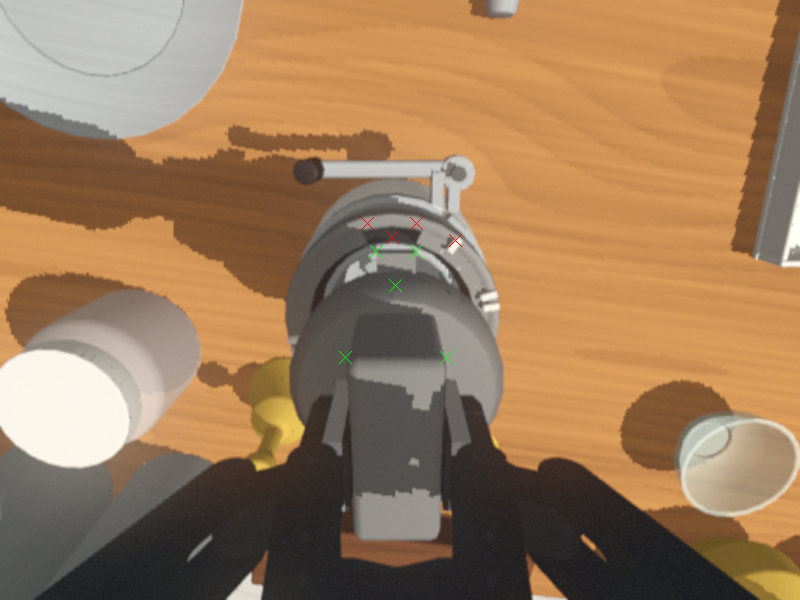

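The lug at (396,258) sits on its predicted spot above the slot (392,237), the ridge is at (455,243), and the lever lies shut and level with the peg at (303,171). A small shift, then I'll lower.

servo_tool:
  increments:
    - {"grip":1,"x":-0.8,"y":-1.7,"z":20,"roll":0}
    - {"grip":1,"x":0,"y":0,"z":20,"roll":0}
    - {"grip":1,"x":0,"y":0,"z":5,"roll":0}
    - {"grip":1,"x":0,"y":0,"z":0,"roll":0}
    - {"grip":1,"x":0,"y":0,"z":0,"roll":0}

```text
clock: 9.4
tcp_pos: [0.6367, -0.0585, 0.1625]
orientation: [-0.0, -0.077, 0.997, 0.0]
wrist_force: [0.6, 0.1, -0.2]
finger_gap: 0.025
grip_force: 69.2
```

servo_tool:
  increments:
    - {"grip":1,"x":0,"y":0,"z":3,"roll":0}
    - {"grip":1,"x":0,"y":0,"z":2,"roll":0}
    - {"grip":1,"x":0,"y":0,"z":0,"roll":0}

```text
clock: 9.65
tcp_pos: [0.6371, -0.0586, 0.1577]
orientation: [0.0, -0.078, 0.997, -0.0]
wrist_force: [-0.2, 0.1, -1.4]
finger_gap: 0.0254
grip_force: 69.2
```

servo_tool:
  increments:
    - {"grip":1,"x":0,"y":0,"z":2,"roll":0}
    - {"grip":1,"x":0,"y":0,"z":2,"roll":0}
    - {"grip":1,"x":0,"y":0,"z":0,"roll":0}

```text
clock: 9.9
tcp_pos: [0.6366, -0.0585, 0.153]
orientation: [-0.0, -0.078, 0.997, 0.0]
wrist_force: [-0.0, 0.6, -0.3]
finger_gap: 0.0249
grip_force: 69.2
```

servo_tool:
  increments:
    - {"grip":1,"x":0,"y":0,"z":2,"roll":0}
    - {"grip":1,"x":0,"y":0,"z":2,"roll":0}
    - {"grip":1,"x":0,"y":0,"z":0,"roll":0}

```text
clock: 10.15
tcp_pos: [0.6366, -0.0585, 0.1487]
orientation: [-0.0, -0.078, 0.997, 0.0]
wrist_force: [0.3, 0.2, -1.1]
finger_gap: 0.0248
grip_force: 69.2
```

servo_tool:
  increments:
    - {"grip":1,"x":0,"y":0,"z":1,"roll":0}
    - {"grip":1,"x":0,"y":0,"z":1,"roll":0}
    - {"grip":1,"x":0,"y":0,"z":0,"roll":0}

```text
clock: 10.4
tcp_pos: [0.6367, -0.0585, 0.147]
orientation: [-0.0, -0.078, 0.997, 0.0]
wrist_force: [0.1, -0.3, -0.6]
finger_gap: 0.0252
grip_force: 69.2
```

servo_tool:
  increments:
    - {"grip":1,"x":0,"y":0,"z":1,"roll":0}
    - {"grip":1,"x":0,"y":0,"z":0,"roll":0}
    - {"grip":1,"x":0,"y":0,"z":0,"roll":0}

```text
clock: 10.65
tcp_pos: [0.6367, -0.0585, 0.1462]
orientation: [-0.0, -0.078, 0.997, -0.0]
wrist_force: [-0.5, -0.0, -0.3]
finger_gap: 0.0248
grip_force: 69.2
```

servo_tool:
  increments:
    - {"grip":1,"x":0,"y":0,"z":1,"roll":0}
    - {"grip":1,"x":0,"y":0,"z":0,"roll":0}

```text
clock: 10.82
tcp_pos: [0.6369, -0.0586, 0.1457]
orientation: [0.0, -0.078, 0.997, -0.0]
wrist_force: [-1.4, 0.6, 1.3]
finger_gap: 0.0252
grip_force: 69.3
```

servo_tool:
  increments:
    - {"grip":1,"x":0,"y":0,"z":1,"roll":0}
    - {"grip":1,"x":0,"y":0,"z":0,"roll":0}

```text
clock: 10.98
tcp_pos: [0.6369, -0.0586, 0.1456]
orientation: [0.001, -0.078, 0.997, -0.0]
wrist_force: [-2.1, -0.9, 6.2]
finger_gap: 0.0249
grip_force: 70.1
```

It is seated at z 0.1456 with about 6 N down. Now I'll twist 37° clockwise (positive roll).

servo_tool:
  increments:
    - {"grip":1,"x":0,"y":0,"z":0,"roll":4}
    - {"grip":1,"x":0,"y":0,"z":0,"roll":4}
    - {"grip":1,"x":0,"y":0,"z":0,"roll":4}
    - {"grip":1,"x":0,"y":0,"z":0,"roll":0}

```text
clock: 11.32
tcp_pos: [0.6371, -0.0587, 0.1456]
orientation: [0.001, 0.028, 1.0, -0.0]
wrist_force: [-1.5, -0.4, 5.8]
finger_gap: 0.025
grip_force: 70.1
```

servo_tool:
  increments:
    - {"grip":1,"x":0,"y":0,"z":0,"roll":4}
    - {"grip":1,"x":0,"y":0,"z":0,"roll":4}
    - {"grip":1,"x":0,"y":0,"z":0,"roll":4}
    - {"grip":1,"x":0,"y":0,"z":0,"roll":4}
    - {"grip":1,"x":0,"y":0,"z":0,"roll":0}

```text
clock: 11.73
tcp_pos: [0.6372, -0.0588, 0.1456]
orientation: [0.001, 0.167, 0.986, -0.0]
wrist_force: [-1.0, -1.2, 5.2]
finger_gap: 0.0251
grip_force: 70.1
```

servo_tool:
  increments:
    - {"grip":1,"x":0,"y":0,"z":0,"roll":4}
    - {"grip":1,"x":0,"y":0,"z":0,"roll":3}
    - {"grip":1,"x":0,"y":0,"z":0,"roll":2}
    - {"grip":1,"x":0,"y":0,"z":0,"roll":0}
    - {"grip":1,"x":0,"y":0,"z":0,"roll":0}

```text
clock: 12.15
tcp_pos: [0.6372, -0.0588, 0.1456]
orientation: [0.001, 0.243, 0.97, -0.0]
wrist_force: [-1.3, -1.3, 5.9]
finger_gap: 0.025
grip_force: 70.1
```

Run:
```python
from h import *
a,e=shot("wrist","w7.png");s=env.get_state();q=s["orientation"]
print(s["clock"],s["tcp_pos"],np.degrees(2*np.arctan2(q[2],q[1])),s["finger_gap"],s["ft_torque"],s["wrist_force"],s["qvel"].round(3))
C=np.array([.6367,-.0585,0]);Rz=R.from_euler('z',8.9,degrees=True)
print(proj(e,C+Rz.apply([[-.049*np.cos(.64),.049*np.sin(.64),.130]]))*1.5625)
cv2.imwrite("pics/w7b.png",cv2.resize(a[:,:,::-1],(800,600)))
```

```text
12.2 [ 0.63715881 -0.05880235  0.14560423] 151.92798559175407 0.02526917389748952 [-0.00931232  0.42422243  0.06127779] [-1.83773762 -0.97723604  5.06527809] [-0.     0.     0.003 -0.003  0.001 -0.001]
[[393.24448393 246.26851647]]
```

View pics/w7b.png

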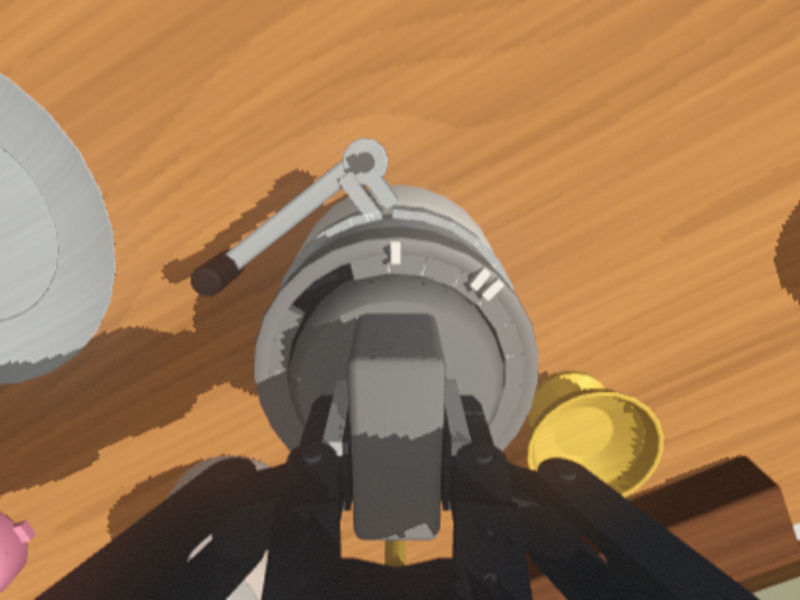

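The single ridge at (396,252) is in line with the bar (centre x≈396). The slot at (325,290) is clear of the lug, the lid is down and still, and the lever is shut. Handing in.

```bash
python3 -c "
from h import *
print(env.hand_in())"
```

```text
the job is handed in; nothing more can be done
None
```

The job is handed in: the lever is shut, and the lid is seated, turned about 37° to the single ridge and still gripped there, with no other object touched.

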